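# Dress the music box turntable

## Task

Build up the display at the end of the counter, in this order: stand the stepped pine riser in the middle of the brass turntable, the silver trinket box centred on top of the riser, and the porcelain swan upright and centred on top of the trinket box; then stand the ball finial upright in the middle of the round marble stand, and last the spire finial upright in the middle of the square marble stand. Set the swan down gently, neither dropping it nor tipping it over, and leave the pine sleigh and the glass vase where they are.

Things in the scene. Friction and masses are not known exactly. Their poses are not given: they have to be found in the camera images.
- riser: Round stepped riser of pale pine, 130 g: a disc of diameter 100 mm and 14 mm high, and on it, coaxial, a hub of diameter 60 mm, from 14 to 38 mm above the underside, with a flat top. Grip it by the hub. Stands upright on the counter at the start; origin at the centre of its underside, z up.
- trinket_box: Closed silver-plated rectangular trinket box, one rigid piece, 180 g: 62 mm along its x, 46 mm along its y, 38 mm high, flat top, a small dark clasp on its -x face; between 4 and 28 mm up the walls are set in 2 mm all round. Stands upright on the counter at the start; origin at the centre of its underside, z up.
- swan: Porcelain swan in ivory glaze, 90 g: round foot, diameter 42 mm, 6 mm high; folded wings with flat outer faces looking along its +y and -y, 34 mm apart, from 16 to 40 mm above the underside and from x = -24 to +16 mm; neck at +x (to x = 37 mm), 70 mm high; tail to x = -41 mm. Stands upright on the counter at the start; origin under the centre of its foot, x to the head, z up.
- ball_finial: Brass ball finial, turned, 160 g: round foot of diameter 42 mm, thin stem, then a ball of diameter 40 mm with a straight band from 31 to 49 mm above the underside, small point on top, 68 mm high. Stands upright on the counter at the start; origin at the centre of its underside, z up.
- spire_finial: Brass spire finial, 160 g: square foot 42 x 42 x 10 mm, square shaft 24 x 24 mm (sides along its x and y) from 10 to 58 mm, four-sided point above it, 80 mm high. Stands upright on the counter at the start; origin at the centre of its underside, z up.
- turntable: Fixed turntable, it does not turn: round dark wooden base of diameter 150 mm carrying a flat brass platter of diameter 124 mm whose top is 35 mm above the counter; a short brass lever sticks out at its +x side, to 107 mm from the axis, at 18 mm height. Origin on its axis at counter level.
- round_stand: Fixed round marble stand, diameter 72 mm, flat top 25 mm above the counter. Origin on its axis at counter level.
- square_stand: Fixed square marble stand, 70 x 70 mm, flat top 25 mm above the counter. Origin under its centre at counter level; sides along its x and y.
- sleigh: Bystander: pine sleigh music box, loose, 105 mm long (along its x), 46 mm wide, 73 mm high, to be left alone. Origin at the centre of its underside.
- vase: Bystander: green glass bud vase, loose, diameter 60 mm, 88 mm high, to be left alone. Origin at the centre of its underside.
There are look-alikes about, which are no part of the job. Leave any pink or red look-alike of the ball_finial alone.

How it is judged:
On the way, in this order (a step that is already met when the one before it is completed fails the run):
1. the pine riser stands centred on the turntable, let go (horizontal distance between riser and turntable below 0.012 m and z of riser in the frame of turntable between 0.031 and 0.039 m and angle between riser's own z axis and vertical below 0.1 rad and contact force between riser and the fingers below 0.05 N and linear speed of riser below 0.02 m/s), for 0.2 s.
2. the silver trinket box stands centred on the riser, let go (horizontal distance between trinket_box and riser below 0.012 m and z of trinket_box in the frame of riser between 0.034 and 0.042 m and angle between trinket_box's own z axis and vertical below 0.1 rad and contact force between trinket_box and the fingers below 0.05 N and linear speed of trinket_box below 0.02 m/s), for 0.2 s.
3. the swan stands centred on the trinket box, let go (horizontal distance between swan and trinket_box below 0.012 m and z of swan in the frame of trinket_box between 0.034 and 0.042 m and angle between swan's own z axis and vertical below 0.1 rad and contact force between swan and the fingers below 0.05 N and linear speed of swan below 0.02 m/s), for 0.2 s.
4. the ball finial stands on the round stand, let go (horizontal distance between ball_finial and round_stand below 0.012 m and z of ball_finial in the frame of round_stand between 0.021 and 0.029 m and angle between ball_finial's own z axis and vertical below 0.1 rad and contact force between ball_finial and the fingers below 0.05 N and linear speed of ball_finial below 0.02 m/s), for 0.2 s.
5. the spire finial stands on the square stand, let go (horizontal distance between spire_finial and square_stand below 0.012 m and z of spire_finial in the frame of square_stand between 0.021 and 0.029 m and angle between spire_finial's own z axis and vertical below 0.1 rad and contact force between spire_finial and the fingers below 0.05 N and linear speed of spire_finial below 0.02 m/s), for 0.2 s.
At the end, for the whole second after the job is handed in: The riser stands on the turntable, the trinket box on the riser, the swan on the trinket box, the ball finial on the round stand and the spire finial on the square stand: each upright (within 0.1 rad), its centre within 12 mm of the centre of what it stands on, let go and at rest (horizontal distance between riser and turntable below 0.012 m and z of riser in the frame of turntable between 0.031 and 0.039 m and angle between each of riser, trinket_box, swan, ball_finial, spire_finial's own z axis and vertical below 0.1 rad and contact force between each of riser, trinket_box, swan, ball_finial, spire_finial and the fingers below 0.05 N and linear speed of each of riser, trinket_box, swan, ball_finial, spire_finial below 0.01 m/s and angular speed of each of riser, trinket_box, swan, ball_finial, spire_finial below 0.1 rad/s and horizontal distance between trinket_box and riser below 0.012 m and z of trinket_box in the frame of riser between 0.034 and 0.042 m and horizontal distance between swan and trinket_box below 0.012 m and z of swan in the frame of trinket_box between 0.034 and 0.042 m and horizontal distance between ball_finial and round_stand below 0.012 m and z of ball_finial in the frame of round_stand between 0.021 and 0.029 m and horizontal distance between spire_finial and square_stand below 0.012 m and z of spire_finial in the frame of square_stand between 0.021 and 0.029 m); the robot touches nothing.
It fails at once if the swan is dropped (falls faster than 0.6 m/s outside the fingers) (contact force between swan and the fingers below 0.05 N and linear speed of swan above 0.6 m/s).
It fails at once if the swan is tipped over (more than 0.8 rad) (angle between swan's own z axis and vertical above 0.8 rad).
It fails at once if the sleigh is shifted by more than 15 mm or tipped (distance of sleigh from where it was at the start of the episode above 0.015 m or angle between sleigh's own z axis and vertical above 0.2 rad).
It fails at once if the vase is shifted by more than 15 mm or tipped (distance of vase from where it was at the start of the episode above 0.015 m or angle between vase's own z axis and vertical above 0.2 rad).
It also fails if it takes over 136 s, if anything falls off the work surface, if the arm or the gripper's body presses on something with over 40 N, if the wrist force passes 120 N, or if a joint passes its speed limit or range.

## Robot

A 7-joint arm with a two-finger parallel gripper is mounted at the origin on the work surface. World frame = base frame: x ahead of the robot, y to its left, z up, the work surface at z = 0. Lengths are in m, angles in rad, forces in N, time in s.
With the tool pointing down it reaches from about 0.35 to 0.9 m from the base axis. Payload 8.1 kg.
Tool frame: the origin (TCP) lies at the very end of the fingers, on their centre line; the grasp point (between the pads) lies arm.grip_point_offset behind it (arm.grip_point_offset is the distance from the TCP to the grasp point, in m); z points along the fingers, y is the line along which they close (so a half turn about z gives the same grasp; the last joint's range is limited). The gripper opens to 92 mm and grips with 3 to 60 N. Pads are 19 mm wide; open, the fingers measure 130 mm over their backs; the gripper's body (75 mm by 190 mm) begins 47 mm behind the grasp point.
Start: joints at [-1.321, 0.434, 0.025, 1.573, -0.012, 1.134, -0.075], TCP at [0.216, 0.587, 0.227] pointing down, gripper open.
Joint ranges: [-2.62, 2.62], [-0.44, 2.09], [-1.27, 1.32], [0.08, 2.57], [-1.32, 4.46], [0.12, 2], [-2.74, 2.74]. Speed limits (rad/s): [2.22, 2.22, 3.01, 3.01, 3.14, 3.14, 3.14].

## Interface

Orientations are given as a rotation vector (axis times angle).
In Python, from cell import arm gives the robot as it stands. The module is installed in compiled form; this text tells all that it offers.
- The arm moves only by the shell command python3 -m creep 'ROWS' [OPENING] [FORCE]. ROWS is JSON, a list of rows, each a list of 6 numbers: the shift along the tool's x, y, z scaled (see below), then the turn, a rotation vector about the tool's x, y, z scaled (see below). A call has 1 to 20 rows; each row shifts and turns the commanded pose from where the row before left it, along the tool's axes as they then stand; what a row does not reach is not made up. The controller multiplies each number of a shift by 0.4 m and each number of a turn by 120 degrees. A row lasts 1/12 s, in which the tool goes at most 41.7 mm and 7.16 degrees, less where a joint would pass 70% of its speed; a pose out of reach is approached as far as the arm can. A call with a number of a shift or a turn outside -1 to 1 is refused whole. A call with a gripper value outside its range is refused whole. OPENING is the closure, from -1 (fully open) to 1 (shut), set as the call begins (- or left out, the last holds). The fingers move at their own pace and stop on an object; FORCE is the grip in N (left out, the last holds). Time passes only in rows, so rows that do not move let the fingers close. It gives the time, the measured TCP pose, the force, the opening and the grip force at its end, in the units of the state.
- arm.observe(): the state, without advancing time (a new reading comes with each control period).
- arm.get_image(name): name is "scene" or "top" or "wrist"; returns a dict with "frame" (384x512x3 uint8, red, green, blue), "intrinsics" (3x3 intrinsics, pixels), "rvec" (rotation vector, rad) and "tvec" (3), from world to camera coordinates, as OpenCV has them; the wrist camera has in their place "mount" (4x4, takes a point from camera to tool coordinates, whose origin is the TCP and whose axes are the flange's). Camera axes: x right, y down, z forward; pixel columns grow to the right and rows downward; lengths in m; the calibration is good to about 2 mm. A picture is of the moment at which its call begins: read the wrist's pose just before it. There is no depth.
- arm.sign_off(): hands the job in; it is judged then, once.
The state is a dict: "clock": time; "joints": joint angles; "dq": joint speeds; "joint_efforts": joint torques, N m; "position": TCP position; "ee_rot": TCP orientation; "force": force on the tool from outside, world axes, zero at the start; "ft_torque": the same for the moment, N m; "width": opening from 0.0 (shut) to 1.0 (fully open); "gripper_force": force on a finger pad.
Only numpy, scipy, OpenCV 4.12 (cv2) and the standard library are available. Lean on these libraries where they do the work, as an engineer would, in place of code of your own. Each camera call takes 0.05 s, during which the arm holds its last target. There are 200 camera calls.

## Working session

There is one attempt and no reset: what is moved stays moved. The work goes in short steps, Python scripts to look and compute and a shell command to move; the robot and the scene stay as the last step left them, time stands still between calls to the robot, and variables do not carry over. Pictures are saved under pics/ and viewed, at most 15 in all, crops included, and the job is handed in when it is done.

```bash
mkdir -p pics; python3 - <<'E'
from cell import arm
import cv2,pickle
s=arm.observe();print({k:s[k] for k in('clock','position','ee_rot','width','gripper_force')},arm.grip_point_offset)
d={}
for n in("scene","top","wrist"):
    i=arm.get_image(n);d[n]=i
    cv2.imwrite(f"pics/{n}0.png",cv2.cvtColor(i["frame"],cv2.COLOR_RGB2BGR))
    print(n,{k:v for k,v in i.items() if k!="frame"})
pickle.dump(d,open("d0.pkl","wb"))
E
```

```text
{'clock': 0.0, 'position': array([0.21584804, 0.58597915, 0.22592791]), 'ee_rot': array([-5.51450141e-01, -3.09267097e+00,  2.52263745e-03]), 'width': 1.0035677720077394, 'gripper_force': 0.0} 0.0188
scene {'intrinsics': array([[358.77201381,   0.        , 255.66604902],
       [  0.        , 358.77201381, 196.90612774],
       [  0.        ,   0.        ,   1.        ]]), 'rvec': array([ 1.44212183,  2.04989483, -0.92924042]), 'tvec': array([ 0.15091929, -0.26229668,  1.36434171])}
top {'intrinsics': array([[352.21297173,   0.        , 251.73625924],
       [  0.        , 352.21297173, 186.89908021],
       [  0.        ,   0.        ,   1.        ]]), 'rvec': array([ 2.1860655 , -2.19507985,  0.06491231]), 'tvec': array([-0.01049018,  0.49373045,  1.10327611])}
wrist {'intrinsics': array([[309.64735141,   0.        , 257.6624439 ],
       [  0.        , 309.64735141, 186.21088399],
       [  0.        ,   0.        ,   1.        ]]), 'mount': array([[-9.37366686e-06, -9.54054311e-01, -2.99633728e-01,
         8.00300897e-02],
       [ 9.99999959e-01,  7.69914026e-05, -2.76429649e-04,
        -5.23855534e-04],
       [ 2.86798119e-04, -2.99633718e-01,  9.54054271e-01,
        -1.56701158e-01],
       [ 0.00000000e+00,  0.00000000e+00,  0.00000000e+00,
         1.00000000e+00]])}
```

```bash
python3 - <<'E'
import cv2
for n in("scene","top"):
    cv2.imwrite(f"pics/{n}0b.png",cv2.resize(cv2.imread(f"pics/{n}0.png"),(800,600),interpolation=cv2.INTER_CUBIC))
E
```

```text
(no output)
```

View pics/scene0b.png

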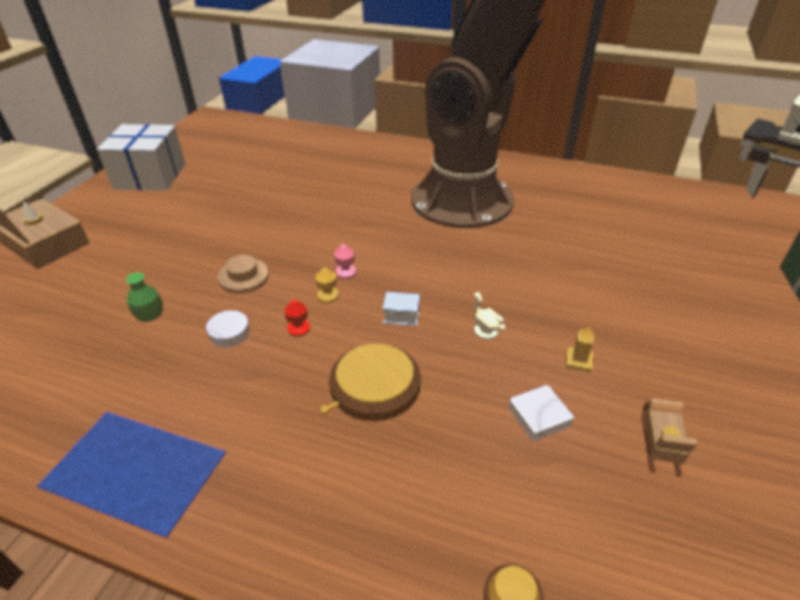

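View pics/top0b.png

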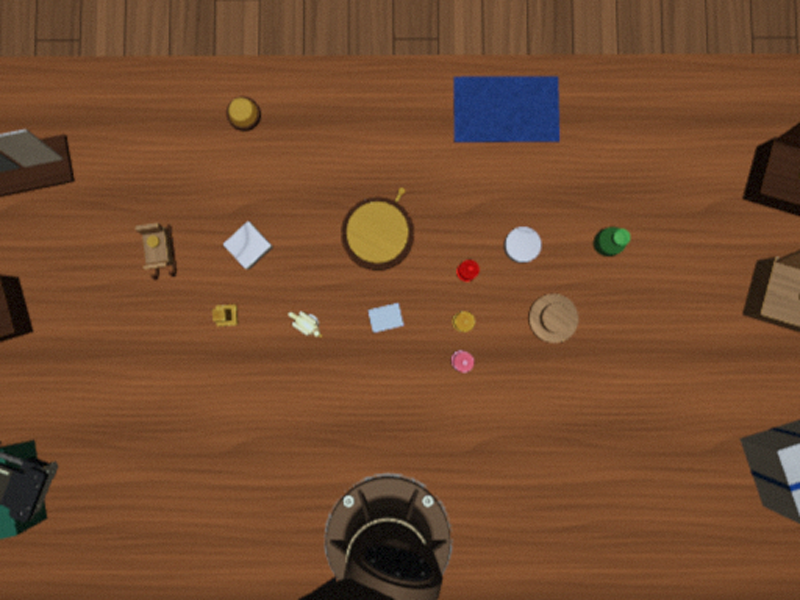

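The top view (800 px scale) shows:
- **Targets:** riser (554,318), silver box (386,317), swan (305,323) and spire (225,315).
- **Ball finial candidates:** brass (464,321), red (468,270), pink (462,361). I choose the brass one.
- **Places:** turntable (378,232), with a small look-alike at (243,112). The round stand is at (523,244) and the square stand at (247,245).
- **Bystanders:** sleigh (155,247) and vase (612,241).

```bash
cat > h.py <<'E'
import numpy as np,cv2,pickle
from scipy.spatial.transform import Rotation as Ro
def cam(i,s=None):
    """-> K, R(world->cam), t ; wrist uses state s"""
    K=i["intrinsics"]
    if "mount" in i:
        T=np.eye(4);T[:3,:3]=Ro.from_rotvec(s["ee_rot"]).as_matrix();T[:3,3]=s["position"]
        W=np.linalg.inv(T@i["mount"]);return K,W[:3,:3],W[:3,3]
    return K,Ro.from_rotvec(i["rvec"]).as_matrix(),np.asarray(i["tvec"])
def ray(c,p):
    K,R,t=c;d=R.T@np.linalg.solve(K,[p[0],p[1],1.]);return -R.T@t,d/np.linalg.norm(d)
def onz(c,p,z):
    o,d=ray(c,p);return (o+d*(z-o[2])/d[2])[:2]
def tri(*cp):
    A=0;b=0;rs=[ray(c,p) for c,p in cp]
    for o,d in rs:
        P=np.eye(3)-np.outer(d,d);A=A+P;b=b+P@o
    x=np.linalg.solve(A,b);return x,max(np.linalg.norm((np.eye(3)-np.outer(d,d))@(x-o)) for o,d in rs)
def proj(c,X):
    K,R,t=c;q=K@(R@np.asarray(X,float)+t);return q[:2]/q[2]
def go(target,s,yaw=None):
    """rows needed: shift in tool axes & turn, from state s to target TCP; yaw = world angle of tool y axis (mod pi)"""
    R=Ro.from_rotvec(s["ee_rot"]);d=R.inv().apply(np.asarray(target)-s["position"])
    a=np.arctan2(*R.apply([0,1,0])[[1,0]])
    out=f"pos {np.round(s['position'],4)} tooly {np.degrees(a):.1f} shift units {np.round(d/.4,4)}"
    if yaw is not None:
        e=(yaw-a+np.pi/2)%np.pi-np.pi/2
        out+=f" turn about tool z units {-np.degrees(e)/120:.4f}"
    # levelling: rotvec in tool axes to make tool z point down
    z=R.inv().apply([0,0,-1]);l=np.cross([0,0,1],z)
    return out+f" level {np.round(np.degrees(l)/120,4)}"
E
python3 - <<'E'
from h import *
d=pickle.load(open("d0.pkl","rb"));S=cam(d["scene"]);T=cam(d["top"])
# (scene px, top px) on 800 scale
F=dict(riser_hubtop=((242,264),(558,316)),box_top=((402,301),(386,317)),ball_pt=((326,267),(464,321)),spire_tip=((588,328),(228,315)),
 swan_foot=((487,331),(308,325)),turn=((375,371),(378,232)),round=((228,320),(523,244)),square=((541,408),(247,244)),sleigh=((670,433),(154,243)),vase=((137,277),(621,237)),red=((295,303),(468,270)),pink=((343,246),(462,361)))
for k,(a,b) in F.items():
    x,e=tri((S,np.array(a)*.64),(T,np.array(b)*.64));print(k,np.round(x,3),round(e*1000,1))
from cell import arm
s=arm.observe();print(go([.4,-.2,.3],s,np.pi/2)); print(Ro.from_rotvec(s["ee_rot"]).as_matrix().round(3))
E
```

```text
riser_hubtop [ 0.442 -0.337  0.037] 2.8
box_top [0.442 0.004 0.037] 1.6
ball_pt [ 0.434 -0.149  0.071] 0.3
spire_tip [0.445 0.319 0.07 ] 12.0
swan_foot [ 0.427  0.164 -0.002] 0.7
turn [0.614 0.019 0.031] 1.3
round [ 0.588 -0.273  0.031] 0.5
square [0.592 0.285 0.023] 0.8
sleigh [0.592 0.465 0.042] 0.7
vase [ 0.592 -0.447  0.087] 0.7
red [ 0.534 -0.16   0.06 ] 2.0
pink [ 0.358 -0.146  0.069] 2.3
pos [0.2159 0.5861 0.2261] tooly 69.8 shift units [-1.1112 -1.6853 -0.1825] turn about tool z units -0.1685 level [-0.0006  0.0001  0.    ]
[[-0.938  0.346 -0.   ]
 [ 0.346  0.938 -0.001]
 [-0.    -0.001 -1.   ]]
```

```bash
python3 -m creep '[[0,0,0,0,0,-0.042],[0,0,0,0,0,-0.042],[0,0,0,0,0,-0.042],[0,0,0,0,0,-0.042],[-0.043,-0.07,0,0,0,0],[-0.043,-0.07,0,0,0,0],[-0.043,-0.07,0,0,0,0],[-0.043,-0.07,0,0,0,0],[-0.043,-0.07,0,0,0,0],[-0.043,-0.07,0,0,0,0],[-0.043,-0.07,0,0,0,0],[-0.043,-0.07,0,0,0,0],[-0.043,-0.07,0,0,0,0],[-0.043,-0.07,0,0,0,0],[-0.043,-0.07,0,0,0,0],[-0.043,-0.07,0,0,0,0],[0,0,0,0,0,0],[0,0,0,0,0,0]]' -1 20
cat > snap.py <<'E'
import sys
from h import *
from cell import arm
for n in sys.argv[1:]:
    s=arm.observe();i=arm.get_image("wrist");pickle.dump((s,i),open(n+".pkl","wb"));cv2.imwrite(f"pics/{n}.png",cv2.cvtColor(i["frame"],cv2.COLOR_RGB2BGR))
print(go([.42,.05,.226],s,np.pi/2))
E
python3 snap.py w1
```

```text
clock: 1.65
position: [0.4229, 0.2484, 0.2267]
ee_rot: [0.008, 3.142, -0.001]
force: [-0.5, 0.4, 0.2]
width: 1.003
gripper_force: 0.0
pos [0.4229 0.2484 0.2267] tooly 89.7 shift units [ 0.0046 -0.4961  0.0019] turn about tool z units -0.0025 level [-0.0002  0.      0.    ]
```

Tracks well. Continue the survey across to the riser.

```bash
python3 -m creep '[[0,-0.08,0,0,0,0],[0,-0.08,0,0,0,0],[0,-0.08,0,0,0,0],[0,-0.08,0,0,0,0],[0,-0.08,0,0,0,0],[0,-0.08,0,0,0,0],[0,0,0,0,0,0],[0,0,0,0,0,0]]' >/dev/null; python3 snap.py w2
python3 -m creep '[[0,-0.08,0,0,0,0],[0,-0.08,0,0,0,0],[0,-0.08,0,0,0,0],[0,-0.08,0,0,0,0],[0,-0.08,0,0,0,0],[0,-0.08,0,0,0,0],[0,0,0,0,0,0],[0,0,0,0,0,0]]' >/dev/null; python3 snap.py w3
python3 -m creep '[[0,-0.08,0,0,0,0],[0,-0.08,0,0,0,0],[0,-0.08,0,0,0,0],[0,-0.08,0,0,0,0],[0,-0.08,0,0,0,0],[0,0,0,0,0,0],[0,0,0,0,0,0]]' >/dev/null; python3 snap.py w4
python3 - <<'E'
import cv2,numpy as np
I=[cv2.imread(f"pics/w{k}.png") for k in(1,2,3,4)]
m=np.vstack([np.hstack(I[:2]),np.hstack(I[2:])]);cv2.imwrite("pics/m1.png",cv2.resize(m,(800,600)))
E
```

```text
pos [0.4216 0.0583 0.2268] tooly 89.9 shift units [ 0.004  -0.0207  0.0021] turn about tool z units -0.0011 level [ 0.0002  0.0001 -0.    ]
pos [ 0.4223 -0.1333  0.2266] tooly 89.9 shift units [0.0064 0.4583 0.0015] turn about tool z units -0.0007 level [-0. -0.  0.]
pos [ 0.4223 -0.2931  0.2263] tooly 90.0 shift units [0.0066 0.8578 0.001 ] turn about tool z units -0.0004 level [ 0.0001 -0.0003  0.    ]
```

View pics/m1.png

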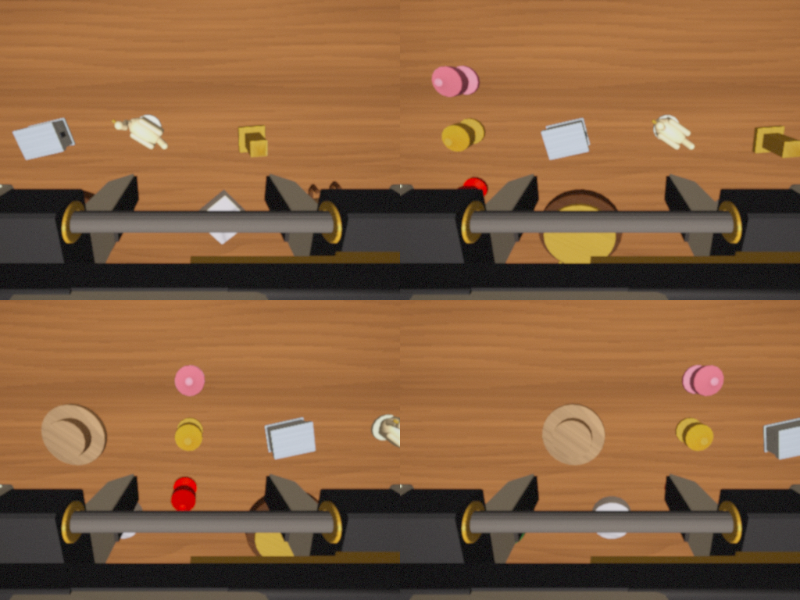

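The wrist montage shows the brass ball finial at (188,434) in w3, with pink (190,380) and red (185,493) either side of it. The riser is at (573,434) in w4, the box (565,138) and swan (673,132) in w2, and the spire (253,140) in w1. One close crop set comes next.

```bash
python3 - <<'E'
import cv2,numpy as np,pickle
from h import *
P=[]
for w,(x,y) in (("w2",(211,177)),("w2",(349,172)),("w4",(221,172)),("w1",(324,179)),("w3",(241,172)),("w1",(182,168))):
    im=cv2.imread(f"pics/{w}.png")[y-60:y+60,x-53:x+53];P.append(cv2.resize(im,(266,300),interpolation=cv2.INTER_CUBIC))
cv2.imwrite("pics/m2.png",np.vstack([np.hstack(P[:3]),np.hstack(P[3:])]))
# stands: white / brass blobs in top & scene
d=pickle.load(open("d0.pkl","rb"));C={k:cam(d[k]) for k in("scene","top")}
def blob(n,p,f):
    im=cv2.cvtColor(d[n]["frame"],cv2.COLOR_RGB2HSV);m=f(im).astype(np.uint8)
    N,L,st,ce=cv2.connectedComponentsWithStats(m);k=np.argmin([np.hypot(*(c-p)) if s[4]>30 and i else 1e9 for i,(c,s) in enumerate(zip(ce,st))]);return ce[k],st[k],L==k
white=lambda h:(h[...,1]<70)&(h[...,2]>130)
brass=lambda h:(h[...,0]>18)&(h[...,0]<32)&(h[...,1]>120)&(h[...,2]>90)
for nm,a,b,f,z in(("round",(228,325),(523,244),white,.025),("square",(541,410),(247,244),white,.025),("turn",(375,371),(378,232),brass,.035)):
    o=[]
    for n,p in(("scene",a),("top",b)):
        c,st,_=blob(n,np.array(p)*.64,f);o.append(c);print(nm,n,c.round(1),st, onz(C[n],c,z).round(4))
    x,e=tri((C["scene"],o[0]),(C["top"],o[1]));print("  tri",x.round(4),round(e*1e3,1))
E
```

```text
round scene [144.8 207.7] [131 198  28  20 417] [ 0.5937 -0.2744]
round top [334.7 156. ] [324 145  23  23 420] [ 0.5899 -0.2752]
  tri [ 0.5907 -0.2765  0.0216] 0.6
square scene [346.  261.6] [326 246  41  32 789] [0.5951 0.2853]
square top [157.5 156.4] [143 142  31  30 501] [0.5909 0.285 ]
  tri [0.5916 0.2857 0.021 ] 0.3
turn scene [239.4 238.4] [ 215  220   50   38 1468] [0.6199 0.0216]
turn top [241.1 148.2] [ 222  129   40   40 1234] [0.6143 0.0203]
  tri [0.6153 0.02   0.0296] 0.4
```

View pics/m2.png

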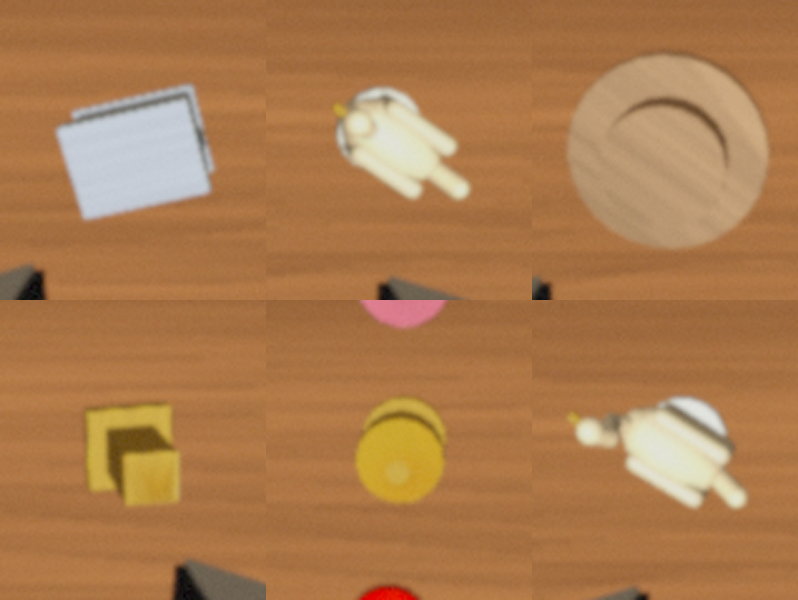

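```bash
python3 - <<'E'
from h import *
C={}
for w in("w1","w2","w3","w4"):
    s,i=pickle.load(open(w+".pkl","rb"));C[w]=cam(i,s)
d=pickle.load(open("d0.pkl","rb"));C["top"]=cam(d["top"])
pp=lambda o,*q:[np.array(o)+np.array(p)/2.5 for p in q]
r=(222.4,172.4);print("riser",onz(C["w4"],r,.012),tri((C["w4"],r),(C["w3"],(94,172))))
bx=pp((158,117),(57,127),(190,93),(211,190),(84,219));B=np.array([onz(C["w2"],p,.038) for p in bx]);e=B[1]-B[0]
print("box",B.mean(0),np.linalg.norm(e),np.linalg.norm(B[2]-B[1]),"x-axis yaw",np.degrees(np.arctan2(*(-(B[1]-B[0])-(B[2]-B[3]))[::-1])))
b3=[np.array(p)*1.28 for p in((265,126),(309,118),(316,152),(271,160))]
print(" tri",tri((C["w2"],np.mean(bx,0)),(C["w3"],np.mean(b3,0))))
print("ball",onz(C["w3"],(241.6,176),.042),onz(C["w3"],(243.2,167.6),.003),tri((C["w3"],(241.6,176)),(C["w4"],np.array((698,434.5))*1.28-[512,384])))
sp=onz(C["w1"],(323.4,177.8),.01);print("spire",sp,onz(C["w1"],(331.6,190.2),.058))
q=[onz(C["w1"],p,.01) for p in pp((271,119),(84,109),(171,104),(91,191))];print(" edges",[np.degrees(np.arctan2(*(q[k]-q[0])[::-1])) for k in(1,2)],[np.linalg.norm(q[k]-q[0]) for k in (1,2)])
print("swan",onz(C["w2"],(341.2,163.2),.006),onz(C["w1"],(193,163.2),.006),tri((C["w2"],(341.2,163.2)),(C["w1"],(193,163.2))))
for w,o,(a,b) in(("w2",(296,112),((119,105),(189,148))),("w2",(296,112),((89,152),(151,192))),("w1",(129,108),((136,110),(193,155))),("w1",(129,108),((100,165),(165,202)))):
    u=[onz(C[w],p,.035) for p in pp(o,a,b)];print(" wing",u,np.degrees(np.arctan2(*(u[0]-u[1])[::-1])))
E
```

```text
riser [ 0.44043225 -0.33777766] (array([ 0.44046019, -0.33792109,  0.01069222]), np.float64(0.00030797138907132625))
box [0.44252592 0.00431885] 0.06344710181185709 0.04722507895923061 x-axis yaw -76.145912394552
 tri (array([0.44493585, 0.00251415, 0.02535727]), np.float64(0.0007608641118100418))
ball [ 0.43688118 -0.15274806] [ 0.43671798 -0.15265094] (array([ 0.43470721, -0.15279351,  0.04169018]), np.float64(0.0021783434008086624))
spire [0.44923528 0.32955036] [0.44982722 0.3289461 ]
 edges [np.float64(93.0745713984601), np.float64(7.034372736708742)] [np.float64(0.0428256849897817), np.float64(0.04318836727597335)]
swan [0.43003488 0.16163738] [0.43057471 0.16653999] (array([ 0.43263797,  0.16440621, -0.00396521]), np.float64(0.0002536697340714373))
 wing [array([0.41245501, 0.15551934]), array([0.43282724, 0.18971156])] -120.78711328733043
 wing [array([0.43464047, 0.14334678]), array([0.45428896, 0.17404866])] -122.61829676994488
 wing [array([0.41068323, 0.16273346]), array([0.43197162, 0.18755648])] -130.61659845722056
 wing [array([0.43654805, 0.14395191]), array([0.45482059, 0.17304788])] -122.12921686854601
```

```bash
python3 -m creep '[[-0.023,-0.056,0,0,0,0],[-0.023,-0.056,0,0,0,0],[0,0,0.07,0,0,0],[0,0,0.07,0,0,0],[0,0,0.07,0,0,0],[0,0,0.07,0,0,0],[0,0,0.07,0,0,0],[0,0,0.07,0,0,0],[0,0,0.05,0,0,0],[0,0,0.03,0,0,0],[0,0,0.015,0,0,0],[0,0,0.008,0,0,0],[0,0,0,0,0,0],[0,0,0,0,0,0]]'; python3 -m creep '[[0,0,0,0,0,0],[0,0,0,0,0,0],[0,0,0,0,0,0],[0,0,0,0,0,0],[0,0,0,0,0,0],[0,0,0,0,0,0],[0,0,0,0,0,0],[0,0,0,0,0,0],[0,0,0,0,0,0],[0,0,0,0,0,0]]' 1 25;  python3 -c "
from h import *
from cell import arm
print(go([.614,.02,.12],arm.observe(),np.pi/2))"
```

```text
clock: 4.93
position: [0.4407, -0.3386, 0.0185]
ee_rot: [0.001, 3.14, -0.001]
force: [-0.2, -0.3, 0.5]
width: 1.002
gripper_force: 0.0
clock: 5.77
position: [0.4399, -0.3384, 0.0177]
ee_rot: [0.002, 3.141, 0.0]
force: [-0.9, 1.8, 5.1]
width: 0.649
gripper_force: 25.0
pos [ 0.4399 -0.3384  0.0177] tooly 89.9 shift units [-0.4344  0.8966 -0.2556] turn about tool z units -0.0005 level [ 0.0001  0.0001 -0.    ]
```

```bash
python3 -m creep '[[0,0,-0.03,0,0,0],[0,0,-0.06,0,0,0],[0,0,-0.09,0,0,0],[0,0,-0.09,0,0,0],[0,0,-0.09,0,0,0],[0,0,-0.09,0,0,0],[-0.043,0.069,0,0,0,0],[-0.043,0.069,0,0,0,0],[-0.043,0.069,0,0,0,0],[-0.043,0.069,0,0,0,0],[-0.043,0.069,0,0,0,0],[-0.043,0.069,0,0,0,0],[-0.043,0.069,0,0,0,0],[-0.043,0.069,0,0,0,0]]'; python3 -m creep '[[-0.043,0.069,0,0,0,0],[-0.043,0.069,0,0,0,0],[-0.043,0.069,0,0,0,0],[-0.043,0.069,0,0,0,0],[-0.043,0.069,0,0,0,0],[0,0,0,0,0,0],[0,0,0,0,0,0],[0,0,0,0,0,0]]'; python3 snap.py w5
python3 - <<'E'
from h import *
s,i=pickle.load(open("w5.pkl","rb"));c=cam(i,s);im=cv2.imread("pics/w5.png")
for X in([.614,.02,.035],[.59,-.275,.025],[.591,.285,.025]):print(proj(c,X))
for r,z in((.062,.035),):
    for a in np.linspace(0,2*np.pi,60):
        u=proj(c,[.614+r*np.cos(a),.02+r*np.sin(a),z]);cv2.circle(im,tuple(int(v) for v in u),1,(255,0,0),-1)
cv2.imwrite("pics/w5o.png",im)
E
```

```text
clock: 6.93
position: [0.5779, -0.1165, 0.198]
ee_rot: [-0.002, -3.141, 0.0]
force: [0.7, 0.3, -1.4]
width: 0.647
gripper_force: 25.0
clock: 7.6
position: [0.6633, 0.0194, 0.1975]
ee_rot: [-0.002, -3.141, 0.002]
force: [0.4, -1.4, -1.1]
width: 0.65
gripper_force: 25.0
pos [0.6633 0.0194 0.1975] tooly 89.9 shift units [ 0.6085  0.0757 -0.0708] turn about tool z units -0.0006 level [-0.0005 -0.0003  0.    ]
[259.38380761 121.11637379]
[-29.09050235  96.60594635]
[518.81562894  96.96222362]
```

View pics/w5o.png

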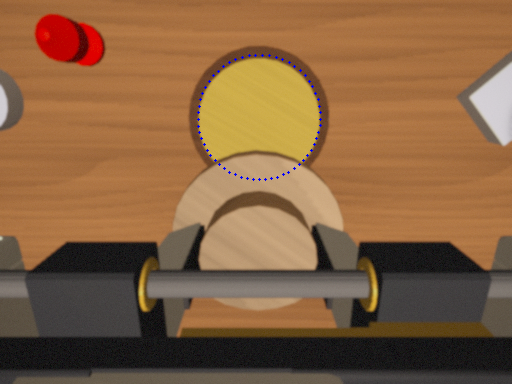

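The crop shows the brass platter matching its predicted outline (centre px 259,120), and the riser held level at (258,230). Placing.

```bash
python3 -m creep '[[0.042,0,0,0,0,0],[0.042,0,0,0,0,0],[0.042,0,0,0,0,0],[0,0,0.06,0,0,0],[0,0,0.06,0,0,0],[0,0,0.06,0,0,0],[0,0,0.06,0,0,0],[0,0,0.05,0,0,0],[0,0,0.03,0,0,0],[0,0,0.02,0,0,0],[0,0,0.01,0,0,0],[0,0,0.007,0,0,0],[0,0,0,0,0,0],[0,0,0,0,0,0],[0,0,0,0,0,0]]';python3 -c "
from h import *
from cell import arm
print(go([.613,.02,.0527],arm.observe(),np.pi/2))"
```

```text
clock: 8.9
position: [0.614, 0.0201, 0.0556]
ee_rot: [0.002, 3.14, 0.0]
force: [0.0, 0.3, -1.3]
width: 0.651
gripper_force: 25.0
pos [0.614  0.0201 0.0556] tooly 89.9 shift units [ 0.0026 -0.0003  0.0073] turn about tool z units -0.0005 level [ 0.0001  0.0007 -0.    ]
```

```bash
python3 -m creep '[[0,0,0.003,0,0,0],[0,0,0.003,0,0,0],[0,0,0,0,0,0],[0,0,0,0,0,0]]'; python3 -m creep '[[0,0,0,0,0,0],[0,0,0,0,0,0],[0,0,0,0,0,0],[0,0,0,0,0,0],[0,0,0,0,0,0],[0,0,-0.02,0,0,0],[0,0,-0.08,0,0,0],[0,0,-0.08,0,0,0],[0,0,-0.08,0,0,0],[0,0,-0.08,0,0,0],[0,0,-0.08,0,0,0],[0,0,0,0,0,0],[0,0,0,0,0,0]]' -1; python3 snap.py w6; python3 - <<'E'
from h import *
s,i=pickle.load(open("w6.pkl","rb"));c=cam(i,s);im=cv2.imread("pics/w6.png")
for r,z in((.05,.049),(.03,.073)):
    for a in np.linspace(0,2*np.pi,60):
        u=proj(c,[.613+r*np.cos(a),.02+r*np.sin(a),z]);cv2.circle(im,tuple(int(v) for v in u),1,(255,0,0),-1)
cv2.imwrite("pics/w6o.png",im)
print(go([.4435,.004,.2],s,np.radians(14)))
E
```

```text
clock: 9.23
position: [0.6137, 0.0202, 0.0527]
ee_rot: [0.002, 3.141, 0.0]
force: [-0.8, -0.4, 2.6]
width: 0.645
gripper_force: 25.0
clock: 10.32
position: [0.6146, 0.02, 0.223]
ee_rot: [0.002, 3.137, 0.001]
force: [-0.3, 0.0, -0.3]
width: 0.999
gripper_force: 0.0
pos [0.6146 0.02   0.223 ] tooly 89.9 shift units [ 0.4865  0.0745 -0.0098] turn about tool z units -0.0005 level [ 0.0004  0.0022 -0.    ]
pos [0.6146 0.02   0.223 ] tooly 89.9 shift units [ 0.428  -0.0405  0.0554] turn about tool z units 0.6328 level [ 0.0004  0.0022 -0.    ]
```

View pics/w6o.png

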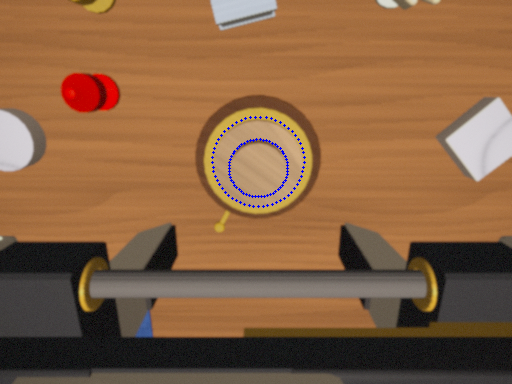

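Riser is centred. To the box, turning to close across its 46 mm side.

```bash
python3 -m creep '[[0.07,-0.0068,0,0,0,0],[0.07,-0.0068,0,0,0,0],[0.07,-0.0068,0,0,0,0],[0.07,-0.0068,0,0,0,0],[0.074,-0.0068,0,0,0,0],[0.074,-0.0065,0,0,0,0],[0,0,0,0,0,0.0527],[0,0,0,0,0,0.0527],[0,0,0,0,0,0.0527],[0,0,0,0,0,0.0527],[0,0,0,0,0,0.0527],[0,0,0,0,0,0.0527],[0,0,0,0,0,0.0527],[0,0,0,0,0,0.0527],[0,0,0,0,0,0.0527],[0,0,0,0,0,0.0527],[0,0,0,0,0,0.0527],[0,0,0,0,0,0.0527],[0,0,0,0,0,0],[0,0,0,0,0,0]]';python3 snap.py w7; python3 - <<'E'
from h import *
s,i=pickle.load(open("w7.pkl","rb"));c=cam(i,s);im=cv2.imread("pics/w7.png")
R=Ro.from_euler("z",-76,degrees=True).as_matrix()
for p in((.031,.023,.038),(-.031,.023,.038),(-.031,-.023,.038),(.031,-.023,.038)):
    u=proj(c,np.array([.4435,.004,0])+R@p);cv2.circle(im,tuple(int(v) for v in u),2,(0,0,255),-1)
cv2.imwrite("pics/w7o.png",im)
print(go([.4435,.004,.0145],s,np.radians(14)),s["joints"].round(2))
E
```

```text
clock: 12.03
position: [0.4414, 0.0041, 0.2195]
ee_rot: [-1.928, -2.479, 0.002]
force: [0.2, 0.4, 0.1]
width: 1.001
gripper_force: 0.0
pos [0.4414 0.0041 0.2195] tooly 14.3 shift units [ 0.1244 -0.0237 -0.0161] turn about tool z units -0.6311 level [-0.0009  0.0001  0.    ]
pos [0.4414 0.0041 0.2195] tooly 14.3 shift units [-0.0015  0.0059  0.5126] turn about tool z units 0.0022 level [-0.0009  0.0001  0.    ] [-0.67  0.14  0.62  2.04 -0.1   0.99  0.25]
```

View pics/w7o.png

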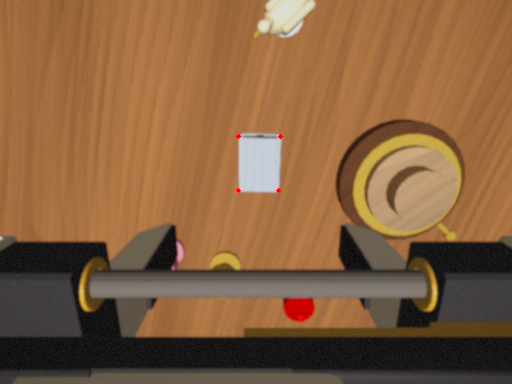

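Box corners agree with the estimate (238–281, 135–192). Descend and grip.

```bash
python3 -m creep '[[0,0.006,0.07,0,0,0],[0,0,0.07,0,0,0],[0,0,0.07,0,0,0],[0,0,0.07,0,0,0],[0,0,0.07,0,0,0],[0,0,0.07,0,0,0],[0,0,0.04,0,0,0],[0,0,0.03,0,0,0],[0,0,0.015,0,0,0],[0,0,0.008,0,0,0],[0,0,0,0,0,0],[0,0,0,0,0,0]]'; python3 -m creep '[[0,0,0,0,0,0],[0,0,0,0,0,0],[0,0,0,0,0,0],[0,0,0,0,0,0],[0,0,0,0,0,0],[0,0,0,0,0,0],[0,0,0,0,0,0],[0,0,0,0,0,0],[0,0,0,0,0,0],[0,0,0,0,0,0],[0,0,0,0,0,0]]' 1 25;  python3 -c "
from h import *
from cell import arm
s=arm.observe();print(s['width']*92,go([.613,.02,.1],s,np.radians(14)))"
```

```text
clock: 13.08
position: [0.4449, 0.0047, 0.0156]
ee_rot: [1.932, 2.477, 0.001]
force: [0.5, -0.2, -0.2]
width: 0.997
gripper_force: 0.0
clock: 14.0
position: [0.4443, 0.0047, 0.0151]
ee_rot: [-1.933, -2.476, 0.0]
force: [-1.4, 0.3, 3.5]
width: 0.494
gripper_force: 25.0
45.43217004339783 pos [0.4443 0.0047 0.0151] tooly 14.1 shift units [-0.0652  0.4184 -0.2124] turn about tool z units 0.0004 level [-0.0002 -0.0001  0.    ]
```

```bash
python3 -m creep '[[0,0,-0.03,0,0,0],[0,0,-0.05,0,0,0],[0,0,-0.07,0,0,0],[0,0,-0.07,0,0,0],[0,0,-0.05,0,0,0],[0,0,-0.03,0,0,0],[-0.011,0.07,0,0,0,0],[-0.011,0.07,0,0,0,0],[-0.011,0.07,0,0,0,0],[-0.011,0.07,0,0,0,0],[-0.011,0.07,0,0,0,0],[-0.011,0.068,0,0,0,0],[0,0,0,0,0,0],[0,0,0,0,0,0],[0,0,0,0,0,0]]';  python3 -c "
from h import *
from cell import arm
s=arm.observe();print(s['width']*92,go([.613,.021,.088],s,np.radians(14)))"
```

```text
clock: 15.25
position: [0.6122, 0.0194, 0.1345]
ee_rot: [-1.933, -2.475, 0.002]
force: [-0.0, -1.4, -1.0]
width: 0.499
gripper_force: 25.0
45.91322757752034 pos [0.6122 0.0194 0.1345] tooly 14.0 shift units [0.0035 0.0032 0.1162] turn about tool z units 0.0003 level [-0.0008 -0.      0.    ]
```

```bash
python3 -m creep '[[0.003,0.003,0.03,0,0,0],[0,0,0.03,0,0,0],[0,0,0.025,0,0,0],[0,0,0.015,0,0,0],[0,0,0.008,0,0,0],[0,0,0.004,0,0,0],[0,0,0,0,0,0],[0,0,0,0,0,0],[0,0,0,0,0,0]]';  python3 -c "
from h import *
from cell import arm
s=arm.observe();print(s['width']*92,go([.613,.021,.088],s,np.radians(14)))"
```

```text
clock: 16.0
position: [0.6143, 0.021, 0.0908]
ee_rot: [1.933, 2.476, 0.001]
force: [-0.2, 0.6, -1.3]
width: 0.494
gripper_force: 25.0
45.41725783467223 pos [0.6143 0.021  0.0908] tooly 14.0 shift units [ 0.0008 -0.0033  0.0069] turn about tool z units 0.0004 level [ 0.0004  0.     -0.    ]
```

```bash
python3 -m creep '[[0,0,0.003,0,0,0],[0,0,0.003,0,0,0],[0,0,0,0,0,0],[0,0,0,0,0,0]]'; python3 -m creep '[[0,0,0,0,0,0],[0,0,0,0,0,0],[0,0,0,0,0,0],[0,0,0,0,0,0],[0,0,0,0,0,0],[0,0,-0.02,0,0,0],[0,0,-0.08,0,0,0],[0,0,-0.08,0,0,0],[0,0,-0.08,0,0,0],[0,0,-0.08,0,0,0],[0,0,-0.08,0,0,0],[0,0,0,0,0,0],[0,0,0,0,0,0]]' -1; python3 snap.py w8; python3 - <<'E'
from h import *
s,i=pickle.load(open("w8.pkl","rb"));c=cam(i,s);im=cv2.imread("pics/w8.png")
R=Ro.from_euler("z",-76,degrees=True).as_matrix()
for p in((.031,.023,.111),(-.031,.023,.111),(-.031,-.023,.111),(.031,-.023,.111)):
    u=proj(c,np.array([.613,.02,0])+R@p);cv2.circle(im,tuple(int(v) for v in u),2,(0,0,255),-1)
cv2.imwrite("pics/w8o.png",im)
# swan grasp point 4 mm behind foot centre
h=np.radians(-122.);g=np.array([.4325,.1645])-.004*np.array([np.cos(h),np.sin(h)]);print(g)
print(go([*g,.25],s,h+np.pi/2))
E
```

```text
clock: 16.33
position: [0.6143, 0.0211, 0.0882]
ee_rot: [1.933, 2.476, 0.001]
force: [0.2, 0.0, 1.3]
width: 0.501
gripper_force: 25.0
clock: 17.42
position: [0.6151, 0.0209, 0.2585]
ee_rot: [1.931, 2.474, 0.005]
force: [-0.6, 0.7, -0.1]
width: 1.001
gripper_force: 0.0
pos [0.6151 0.0209 0.2585] tooly 14.0 shift units [ 0.189  -0.4558  0.0792] turn about tool z units -0.6330 level [ 0.0021  0.0001 -0.    ]
[0.43461968 0.16789219]
pos [0.6151 0.0209 0.2585] tooly 14.0 shift units [ 0.466  -0.3485  0.0196] turn about tool z units 0.3837 level [ 0.0021  0.0001 -0.    ]
```

View pics/w8o.png

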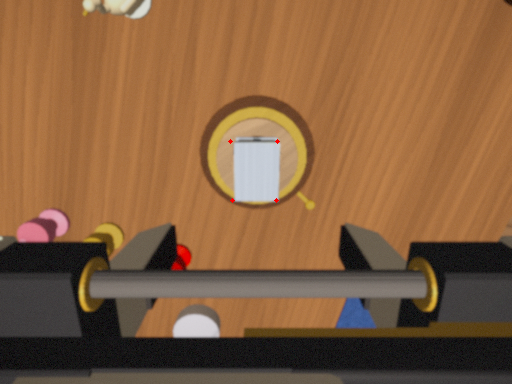

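The box sits centred on the riser at about px (257,172), roughly 2 mm from the prediction. Now to the swan.

```bash
python3 -m creep '[[0.058,-0.0436,0,0,0,0],[0.058,-0.0436,0,0,0,0],[0.058,-0.0436,0,0,0,0],[0.058,-0.0436,0,0,0,0],[0.058,-0.0436,0,0,0,0],[0.058,-0.0436,0,0,0,0],[0.058,-0.0436,0,0,0,0],[0.058,-0.0436,0,0,0,0],[0,0,0.02,0,0,0.048],[0,0,0.02,0,0,0.048],[0,0,0.02,0,0,0.048],[0,0,0.02,0,0,0.048],[0,0,0.02,0,0,0.048],[0,0,0.02,0,0,0.048],[0,0,0.02,0,0,0.048],[0,0,0,0,0,0.048],[0,0,0,0,0,0],[0,0,0,0,0,0]]';python3 snap.py w9; python3 - <<'E'
from h import *
s,i=pickle.load(open("w9.pkl","rb"));c=cam(i,s);im=cv2.imread("pics/w9.png")
h=-122.;R=Ro.from_euler("z",h,degrees=True).as_matrix();o=np.array([.4325,.1645,0])
for p in((.016,.017,.04),(-.024,.017,.04),(.016,-.017,.04),(-.024,-.017,.04)):
    u=proj(c,o+R@p);print(u.round(1));cv2.circle(im,tuple(int(round(v)) for v in u),1,(0,0,255),-1)
for a in np.linspace(0,6.28,24):
    u=proj(c,o+[.021*np.cos(a),.021*np.sin(a),.006]);cv2.circle(im,tuple(int(round(v)) for v in u),1,(255,0,0),-1)
u=proj(c,o+[0,0,.03]);x,y=int(u[0])-80,max(int(u[1])-60,0);cv2.imwrite("pics/w9o.png",cv2.resize(im[y:y+120,x:x+160],(800,600),interpolation=cv2.INTER_CUBIC));print(x,y,s["joints"].round(2))
g=(o+R@[-.004,0,0])[:2];print(go([*g,.012],s,np.radians(h+90)))
E
```

```text
clock: 18.97
position: [0.4329, 0.167, 0.1992]
ee_rot: [2.745, 1.527, -0.003]
force: [0.5, 0.0, -0.7]
width: 0.998
gripper_force: 0.0
pos [0.4329 0.167  0.1992] tooly -31.8 shift units [-0.2657  0.127  -0.0667] turn about tool z units 0.4847 level [-0.0003  0.0009  0.    ]
[273.2 186.1]
[273.9 149.1]
[241.4 186. ]
[240.9 149. ]
177 109 [-1.05  0.22  0.68  2.03 -0.17  0.95 -0.83]
pos [0.4329 0.167  0.1992] tooly -31.8 shift units [0.005  0.0028 0.4679] turn about tool z units 0.0013 level [-0.0003  0.0009  0.    ]
```

View pics/w9o.png

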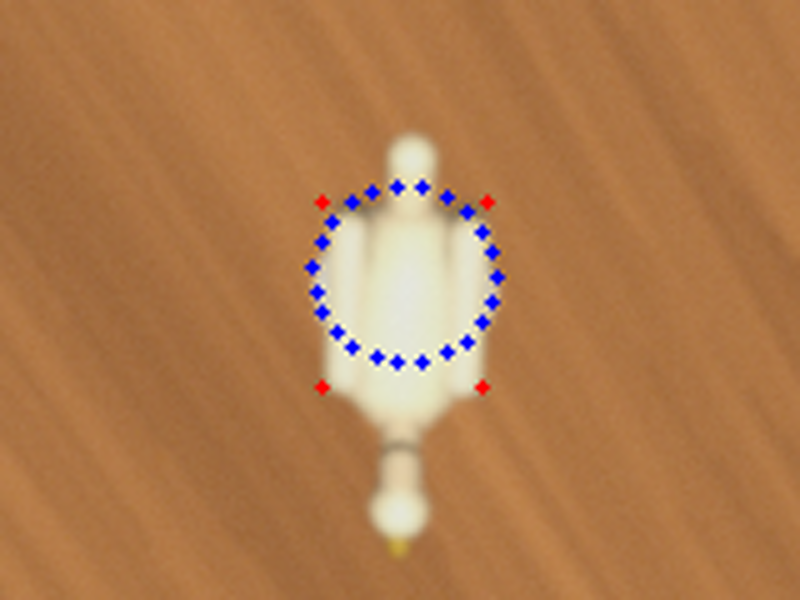

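The overlay matches the swan to about 1 mm: wing faces at crop x 325–485, head at (400,510). Descend and grip gently.

```bash
python3 -m creep '[[0.006,0.003,0.06,0,0,0],[0,0,0.07,0,0,0],[0,0,0.07,0,0,0],[0,0,0.07,0,0,0],[0,0,0.06,0,0,0],[0,0,0.05,0,0,0],[0,0,0.04,0,0,0],[0,0,0.025,0,0,0],[0,0,0.015,0,0,0],[0,0,0.008,0,0,0],[0,0,0,0,0,0],[0,0,0,0,0,0]]'; python3 -m creep '[[0,0,0,0,0,0],[0,0,0,0,0,0],[0,0,0,0,0,0],[0,0,0,0,0,0],[0,0,0,0,0,0],[0,0,0,0,0,0],[0,0,0,0,0,0],[0,0,0,0,0,0],[0,0,0,0,0,0],[0,0,0,0,0,0],[0,0,0,0,0,0],[0,0,0,0,0,0],[0,0,0,0,0,0]]' 1 15;  python3 -c "
from h import *
from cell import arm
s=arm.observe();h=np.radians(-122.);t=np.array([.6145,.0197])-np.array([np.cos(h),np.sin(h)])*.0045;print(t,s['width']*92,go([*t,.123],s,h+np.pi/2))"
```

```text
clock: 20.02
position: [0.4363, 0.1689, 0.0133]
ee_rot: [-2.748, -1.523, -0.002]
force: [0.2, -0.1, 0.1]
width: 1.0
gripper_force: 0.0
clock: 21.1
position: [0.4358, 0.1687, 0.0127]
ee_rot: [-2.748, -1.522, 0.0]
force: [-0.1, -0.1, -0.0]
width: 0.371
gripper_force: 14.8
[0.61688464 0.02351622] 34.10077811122359 pos [0.4358 0.1687 0.0127] tooly -32.0 shift units [-0.0676  0.5763 -0.2758] turn about tool z units -0.0002 level [-0.0001  0.0001  0.    ]
```

```bash
python3 -m creep '[[0,0,-0.02,0,0,0],[0,0,-0.04,0,0,0],[0,0,-0.06,0,0,0],[0,0,-0.07,0,0,0],[0,0,-0.07,0,0,0],[0,0,-0.06,0,0,0],[0,0,-0.04,0,0,0],[0,0,-0.03,0,0,0],[0,0,0,0,0,0]]'; python3 -m creep '[[-0.003,0.026,0,0,0,0],[-0.005,0.05,0,0,0,0],[-0.007,0.06,0,0,0,0],[-0.007,0.06,0,0,0,0],[-0.007,0.06,0,0,0,0],[-0.007,0.06,0,0,0,0],[-0.007,0.06,0,0,0,0],[-0.007,0.06,0,0,0,0],[-0.007,0.06,0,0,0,0],[-0.005,0.05,0,0,0,0],[-0.003,0.03,0,0,0,0],[0,0,0,0,0,0],[0,0,0,0,0,0],[0,0,0,0,0,0]]';  python3 snap.py w10;python3 -c "
from h import *
from cell import arm
s=arm.observe();h=np.radians(-122.);print(s['width']*92,go([.6174,.0244,.1237],s,h+np.pi/2))"
```

```text
clock: 21.85
position: [0.4371, 0.169, 0.1713]
ee_rot: [-2.748, -1.522, -0.006]
force: [0.3, 0.5, -0.7]
width: 0.371
gripper_force: 14.8
clock: 23.02
position: [0.6164, 0.0254, 0.1682]
ee_rot: [-2.746, -1.523, 0.002]
force: [0.2, -0.4, -0.1]
width: 0.373
gripper_force: 14.8
pos [0.6164 0.0254 0.1682] tooly -32.0 shift units [-0.208  -0.4492 -0.1438] turn about tool z units 0.4834 level [-0.0008  0.0001  0.    ]
34.1452798373114 pos [0.6164 0.0257 0.1684] tooly -32.0 shift units [-0.0014  0.0039  0.1117] turn about tool z units 0.0003 level [-0.0007 -0.      0.    ]
```

View pics/w10.png

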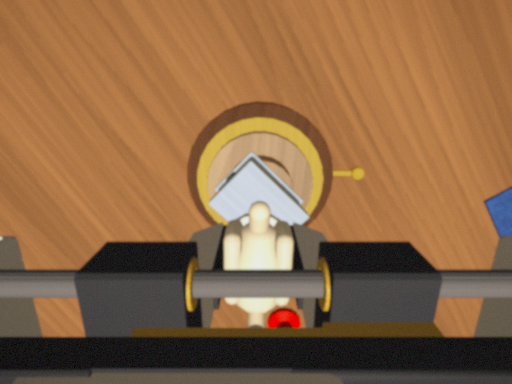

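The swan is held upright at px (258,260), over the box at (258,200). Lowering slowly.

```bash
python3 -m creep '[[-0.001,0.004,0.02,0,0,0],[0,0,0.025,0,0,0],[0,0,0.02,0,0,0],[0,0,0.015,0,0,0],[0,0,0.01,0,0,0],[0,0,0.008,0,0,0],[0,0,0.005,0,0,0],[0,0,0,0,0,0],[0,0,0,0,0,0],[0,0,0,0,0,0]]';  python3 -c "
from h import *
from cell import arm
s=arm.observe();h=np.radians(-122.);print(s['width']*92,go([.6174,.0244,.1237],s,h+np.pi/2))"
```

```text
clock: 23.9
position: [0.6188, 0.0232, 0.1279]
ee_rot: [2.748, 1.522, 0.001]
force: [0.8, -0.0, -0.0]
width: 0.372
gripper_force: 14.8
34.182596032674226 pos [0.6188 0.0232 0.1279] tooly -32.0 shift units [ 0.0007 -0.0046  0.0104] turn about tool z units -0.0003 level [ 0.0002 -0.0002  0.    ]
```

```bash
python3 -m creep '[[0,-0.004,0.003,0,0,0],[0,0,0.003,0,0,0],[0,0,0.002,0,0,0],[0,0,0.002,0,0,0],[0,0,0,0,0,0],[0,0,0,0,0,0],[0,0,0,0,0,0]]';  python3 -c "
from h import *
from cell import arm
s=arm.observe();h=np.radians(-122.);print(s['width']*92,go([.6174,.0244,.1237],s,h+np.pi/2))"
```

```text
clock: 24.48
position: [0.6172, 0.0242, 0.1238]
ee_rot: [-2.748, -1.522, -0.0]
force: [-1.8, 0.7, 4.9]
width: 0.371
gripper_force: 14.8
34.14072734432762 pos [0.6172 0.0242 0.1238] tooly -32.0 shift units [0.0006 0.0001 0.0001] turn about tool z units -0.0002 level [-0.     -0.0002  0.    ]
```

```bash
python3 -m creep '[[0,0,0,0,0,0],[0,0,0,0,0,0],[0,0,0,0,0,0],[0,0,0,0,0,0],[0,0,0,0,0,0],[0,0,0,0,0,0],[0,0,-0.01,0,0,0],[0,0,-0.03,0,0,0],[0,0,-0.06,0,0,0],[0,0,-0.08,0,0,0],[0,0,-0.08,0,0,0],[0,0,-0.08,0,0,0],[0,0,-0.08,0,0,0],[0,0,0,0,0,0],[0,0,0,0,0,0]]' -1; python3 snap.py w11; python3 - <<'E'
from h import *
from cell import arm
s,i=pickle.load(open("w11.pkl","rb"));im=cv2.imread("pics/w11.png");c=cam(i,s)
t=arm.get_image("scene");sc=cv2.cvtColor(t["frame"],cv2.COLOR_RGB2BGR)
cv2.imwrite("pics/m3.png",np.hstack([cv2.resize(im[60:260,150:370],(400,364)),cv2.resize(sc[170:290,170:302],(400,364))]))
for z in(.117,.151):print(proj(c,[.6145,.0197,z]))
for y in(90,-90,-75):print(y,go([.436,-.1527,.2],s,np.radians(y)),s["joints"].round(2))
E
```

```text
clock: 25.73
position: [0.6183, 0.0237, 0.2945]
ee_rot: [2.747, 1.521, 0.007]
force: [-0.2, -0.6, -0.8]
width: 0.999
gripper_force: 0.0
pos [0.6183 0.0237 0.2945] tooly -32.0 shift units [-0.2077 -0.4557  0.169 ] turn about tool z units 0.4830 level [ 0.0017 -0.0015  0.    ]
[254.82979825 170.73024604]
[254.62538292 179.16313489]
90 pos [0.6183 0.0237 0.2945] tooly -32.0 shift units [-0.6162 -0.1532  0.2338] turn about tool z units 0.4830 level [ 0.0017 -0.0015  0.    ] [-0.6   0.43  0.72  1.53 -0.29  1.28 -0.41]
-90 pos [0.6183 0.0237 0.2945] tooly -32.0 shift units [-0.6162 -0.1532  0.2338] turn about tool z units 0.4830 level [ 0.0017 -0.0015  0.    ] [-0.6   0.43  0.72  1.53 -0.29  1.28 -0.41]
-75 pos [0.6183 0.0237 0.2945] tooly -32.0 shift units [-0.6162 -0.1532  0.2338] turn about tool z units 0.3580 level [ 0.0017 -0.0015  0.    ] [-0.6   0.43  0.72  1.53 -0.29  1.28 -0.41]
```

View pics/m3.png

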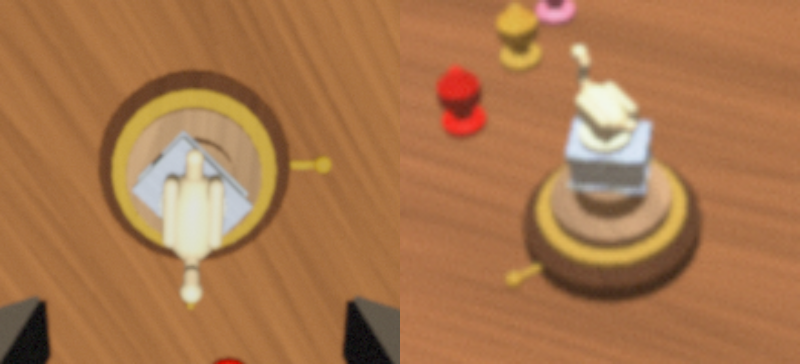

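The swan stands upright and centred on the box: wrist crop (192,215), scene crop (605,110). On to the brass ball finial.

```bash
python3 -m creep '[[-0.03,-0.0075,0,0,0,0],[-0.07,-0.0174,0,0,0,0],[-0.075,-0.0187,0,0,0,0],[-0.075,-0.0187,0,0,0,0],[-0.075,-0.0187,0,0,0,0],[-0.075,-0.0187,0,0,0,0],[-0.075,-0.0187,0,0,0,0],[-0.075,-0.0187,0,0,0,0],[-0.066,-0.016,0,0,0,0],[0,0,0.02,0,0,0.048],[0,0,0.02,0,0,0.048],[0,0,0.02,0,0,0.048],[0,0,0.02,0,0,0.048],[0,0,0.02,0,0,0.048],[0,0,0.02,0,0,0.048],[0,0,0.02,0,0,0.048],[0,0,0.02,0,0,0.048],[0,0,0.02,0,0,0.048],[0,0,0.02,0,0,0.05],[0,0,0,0,0,0]]'; python3 -m creep '[[0,0,0,0,0,0]]' >/dev/null;python3 snap.py w12; python3 - <<'E'
from h import *
s,i=pickle.load(open("w12.pkl","rb"));c=cam(i,s)
h=cv2.cvtColor(i["frame"],cv2.COLOR_RGB2HSV);m=((h[...,0]>18)&(h[...,0]<32)&(h[...,1]>150)&(h[...,2]>80)).astype(np.uint8);m[235:]=0
N,L,st,ce=cv2.connectedComponentsWithStats(m);print([(a.tolist(),b.round(1).tolist()) for a,b in zip(st[1:],ce[1:]) if a[4]>100])
print("exp ball",proj(c,[.436,-.1527,.04]),"foot",proj(c,[.436,-.1527,.003]))
print(go([.436,-.1527,.0215],s,-np.pi/2),s["joints"].round(2))
E
```

```text
clock: 27.5
position: [0.4323, -0.1521, 0.2096]
ee_rot: [-3.141, 0.005, 0.007]
force: [-0.3, 1.0, -0.3]
width: 0.996
gripper_force: 0.0
pos [ 0.4332 -0.1523  0.2108] tooly -89.7 shift units [-0.0306 -0.506  -0.0379] turn about tool z units 0.0023 level [-0.      0.0012  0.    ]
[([16, 0, 124, 48, 1929], [88.9, 27.1]), ([239, 141, 38, 45, 1329], [257.6, 163.4])]
exp ball [257.04217798 165.3475293 ] foot [257.10458742 157.95002197]
pos [ 0.4332 -0.1523  0.2108] tooly -89.7 shift units [0.0082 0.0009 0.4732] turn about tool z units 0.0023 level [-0.      0.0012  0.    ] [-0.57  0.24  0.97  2.03 -0.24  0.99 -1.05]
```

```bash
python3 -m creep '[[0.008,0.001,0.06,0,0,0.002],[0,0,0.07,0,0,0],[0,0,0.07,0,0,0],[0,0,0.07,0,0,0],[0,0,0.07,0,0,0],[0,0,0.05,0,0,0],[0,0,0.04,0,0,0],[0,0,0.025,0,0,0],[0,0,0.012,0,0,0],[0,0,0.006,0,0,0],[0,0,0,0,0,0],[0,0,0,0,0,0]]'; python3 -m creep '[[0,0,0,0,0,0],[0,0,0,0,0,0],[0,0,0,0,0,0],[0,0,0,0,0,0],[0,0,0,0,0,0],[0,0,0,0,0,0],[0,0,0,0,0,0],[0,0,0,0,0,0],[0,0,0,0,0,0],[0,0,0,0,0,0],[0,0,0,0,0,0],[0,0,0,0,0,0]]' 1 25;  python3 -c "
from h import *
from cell import arm
s=arm.observe();print(s['width']*92,go([.589,-.275,.0465],s,-np.pi/2))"
```

```text
clock: 28.63
position: [0.4384, -0.1529, 0.0231]
ee_rot: [3.142, -0.002, 0.002]
force: [0.7, -0.4, 0.2]
width: 0.999
gripper_force: 0.0
clock: 29.63
position: [0.4378, -0.1527, 0.0223]
ee_rot: [-3.141, 0.003, 0.0]
force: [-0.1, 0.3, 0.3]
width: 0.429
gripper_force: 25.0
39.45183293978048 pos [ 0.4378 -0.1527  0.0223] tooly -90.1 shift units [ 0.3785  0.3051 -0.0605] turn about tool z units -0.0009 level [-0.0001  0.      0.    ]
```

```bash
python3 -m creep '[[0,0,-0.03,0,0,0],[0,0,-0.06,0,0,0],[0,0,-0.08,0,0,0],[0,0,-0.08,0,0,0],[0,0,-0.08,0,0,0],[0,0,-0.04,0,0,0],[0.04,0.05,0,0,0,0],[0.04,0.05,0,0,0,0],[0.04,0.05,0,0,0,0],[0.04,0.05,0,0,0,0],[0.04,0.05,0,0,0,0],[0.03,0.055,0,0,0,0],[0,0,0,0,0,0],[0,0,0,0,0,0],[0,0,0,0,0,0]]';  python3 snap.py w13; python3 - <<'E'
from h import *
s,i=pickle.load(open("w13.pkl","rb"));c=cam(i,s);im=cv2.imread("pics/w13.png")
for a in np.linspace(0,6.28,40):
    u=proj(c,[.589+.036*np.cos(a),-.275+.036*np.sin(a),.025]);cv2.circle(im,tuple(int(round(v)) for v in u),1,(255,0,0),-1)
cv2.imwrite("pics/w13o.png",im)
print(go([.589,-.275,.0473],s,-np.pi/2))
E
```

```text
clock: 30.88
position: [0.5288, -0.2743, 0.1698]
ee_rot: [-3.141, 0.004, 0.002]
force: [-0.3, -0.4, -1.6]
width: 0.424
gripper_force: 25.0
pos [ 0.5288 -0.2743  0.1698] tooly -90.1 shift units [-0.2741 -0.8103 -0.1395] turn about tool z units -0.0011 level [-0.0004  0.0006  0.    ]
pos [ 0.5288 -0.2743  0.1698] tooly -90.1 shift units [0.1509 0.0016 0.306 ] turn about tool z units -0.0011 level [-0.0004  0.0006  0.    ]
```

View pics/w13o.png

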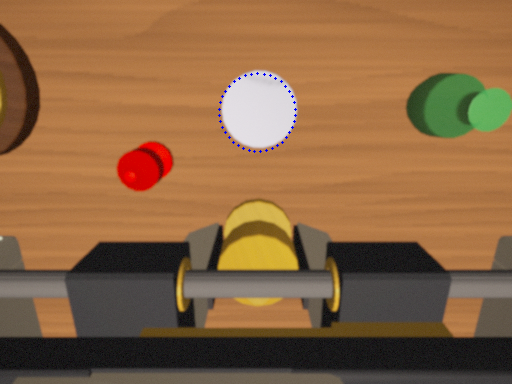

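The round stand (258,111) coincides with the overlay, and the finial is held upright. Lower and release.

```bash
python3 -m creep '[[0.04,0.001,0,0,0,0],[0.06,0.001,0,0,0,0],[0.053,0,0,0,0,0],[0,0,0.05,0,0,0],[0,0,0.06,0,0,0],[0,0,0.06,0,0,0],[0,0,0.05,0,0,0],[0,0,0.035,0,0,0],[0,0,0.02,0,0,0],[0,0,0.012,0,0,0],[0,0,0.008,0,0,0],[0,0,0,0,0,0],[0,0,0,0,0,0],[0,0,0,0,0,0]]';  python3 -c "
from h import *
from cell import arm
s=arm.observe();print(s['width']*92,go([.590,-.275,.0473],s,-np.pi/2))"
```

```text
clock: 32.1
position: [0.5913, -0.2761, 0.0533]
ee_rot: [3.141, -0.003, 0.002]
force: [-0.1, -0.2, -1.5]
width: 0.426
gripper_force: 25.0
39.21006299576705 pos [ 0.5913 -0.2761  0.0533] tooly -90.1 shift units [-0.0033 -0.0028  0.015 ] turn about tool z units -0.0009 level [ 0.0002 -0.0007  0.    ]
```

```bash
python3 -m creep '[[-0.003,-0.002,0.004,0,0,0],[0,0,0.004,0,0,0],[0,0,0.003,0,0,0],[0,0,0.003,0,0,0],[0,0,0,0,0,0],[0,0,0,0,0,0],[0,0,0,0,0,0]]';python3 -c "
from h import *
from cell import arm
s=arm.observe();print(s['width']*92,go([.590,-.275,.0473],s,-np.pi/2))"
```

```text
clock: 32.68
position: [0.5897, -0.2749, 0.0474]
ee_rot: [-3.141, 0.003, -0.001]
force: [-2.2, 2.1, 7.2]
width: 0.422
gripper_force: 25.0
38.84179245392153 pos [ 0.5897 -0.2749  0.0474] tooly -90.1 shift units [0.0008 0.0002 0.0001] turn about tool z units -0.0009 level [-0.0002 -0.0002  0.    ]
```

```bash
python3 -m creep '[[0,0,0,0,0,0],[0,0,0,0,0,0],[0,0,0,0,0,0],[0,0,0,0,0,0],[0,0,0,0,0,0],[0,0,0,0,0,0],[0,0,-0.01,0,0,0],[0,0,-0.04,0,0,0],[0,0,-0.08,0,0,0],[0,0,-0.08,0,0,0],[0,0,-0.08,0,0,0],[0,0,-0.08,0,0,0],[0,0,-0.08,0,0,0],[0,0,-0.08,0,0,0],[0,0,0,0,0,0],[0,0,0,0,0,0]]' -1; python3 snap.py w14; python3 -m creep '[[-0.01,-0.04,0,0,0,0],[-0.019,-0.082,0,0,0,0],[-0.019,-0.082,0,0,0,0],[-0.019,-0.082,0,0,0,0],[-0.019,-0.082,0,0,0,0],[-0.019,-0.082,0,0,0,0],[-0.019,-0.082,0,0,0,0],[-0.019,-0.082,0,0,0,0],[-0.019,-0.082,0,0,0,0],[-0.019,-0.082,0,0,0,0],[-0.019,-0.082,0,0,0,0],[-0.019,-0.082,0,0,0,0],[-0.019,-0.082,0,0,0,0],[-0.019,-0.082,0,0,0,0],[-0.019,-0.082,0,0,0,0],[-0.019,-0.082,0,0,0,0],[-0.019,-0.082,0,0,0,0],[-0.019,-0.082,0,0,0,0],[-0.017,-0.076,0,0,0,0],[0,0,0,0,0,-0.04]]'; python3 -m creep '[[0,0,0,0,0,0],[0,0,0,0,0,0]]'; python3 snap.py w15; python3 - <<'E'
from h import *
O=[]
for w in("w14","w15"):
    s,i=pickle.load(open(w+".pkl","rb"));c=cam(i,s);im=cv2.imread(f"pics/{w}.png")
    if w=="w15":
        R=Ro.from_euler("z",5,degrees=True).as_matrix()
        for p in [(a*x,b*x,z) for x,z in((.021,.01),(.012,.058)) for a in(1,-1) for b in (1,-1)]:
            u=proj(c,np.array([.4495,.3292,0])+R@p);cv2.circle(im,tuple(int(round(v)) for v in u),0,(0,0,255),-1)
        O.append(cv2.resize(im[100:240,190:330],(400,400),interpolation=cv2.INTER_CUBIC))
    else: O.append(cv2.resize(im[40:240,160:360],(400,400)))
cv2.imwrite("pics/m4.png",np.hstack(O));print(go([.4495,.3292,.02],s,np.radians(-85)),s["joints"].round(2))
E
```

```text
clock: 34.02
position: [0.5902, -0.2758, 0.261]
ee_rot: [3.14, -0.003, 0.006]
force: [-1.0, 0.1, -0.3]
width: 0.999
gripper_force: 0.0
pos [ 0.5902 -0.2758  0.261 ] tooly -90.1 shift units [-0.4275 -0.8138  0.0848] turn about tool z units -0.0009 level [ 0.0006 -0.0018  0.    ]
clock: 35.73
position: [0.4468, 0.3366, 0.2563]
ee_rot: [3.138, 0.141, -0.005]
force: [-0.4, 0.7, -0.1]
width: 1.003
gripper_force: 0.0
clock: 35.9
position: [0.4502, 0.3285, 0.2576]
ee_rot: [3.137, 0.125, -0.002]
force: [0.5, -0.5, -0.3]
width: 1.005
gripper_force: 0.0
pos [0.4502 0.3285 0.2576] tooly -85.4 shift units [-0.1308  0.688   0.0805] turn about tool z units 0.0382 level [ 0.0009  0.0007 -0.    ]
pos [0.4502 0.3285 0.2576] tooly -85.4 shift units [-0.0008 -0.0028  0.5941] turn about tool z units -0.0035 level [ 0.0009  0.0007 -0.    ] [-1.35  0.37  0.86  1.74 -0.3   1.17 -1.89]
```

View pics/m4.png

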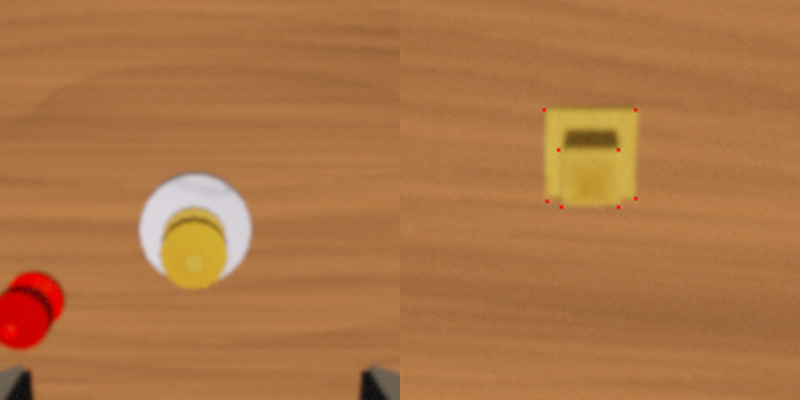

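The ball finial stands centred on the round stand at (195,235). The spire matches the overlay, with its foot square to the tool. Descend and grip.

```bash
python3 -m creep '[[0,-0.003,0.06,0,0,0],[0,0,0.08,0,0,0],[0,0,0.08,0,0,0],[0,0,0.08,0,0,0],[0,0,0.08,0,0,0],[0,0,0.07,0,0,0],[0,0,0.05,0,0,0],[0,0,0.04,0,0,0],[0,0,0.025,0,0,0],[0,0,0.012,0,0,0],[0,0,0.007,0,0,0],[0,0,0,0,0,0],[0,0,0,0,0,0]]'; python3 -m creep '[[0,0,0,0,0,0],[0,0,0,0,0,0],[0,0,0,0,0,0],[0,0,0,0,0,0],[0,0,0,0,0,0],[0,0,0,0,0,0],[0,0,0,0,0,0],[0,0,0,0,0,0],[0,0,0,0,0,0],[0,0,0,0,0,0],[0,0,0,0,0,0],[0,0,0,0,0,0],[0,0,0,0,0,0],[0,0,0,0,0,0]]' 1 25;  python3 -c "
from h import *
from cell import arm
s=arm.observe();print(s['width']*92,go([.53,.285,.2],s,np.radians(-85)))"
```

```text
clock: 37.03
position: [0.4512, 0.3306, 0.026]
ee_rot: [-3.138, -0.128, -0.002]
force: [-0.3, -0.1, 1.0]
width: 1.0
gripper_force: 0.0
clock: 38.2
position: [0.4506, 0.3304, 0.0251]
ee_rot: [3.139, 0.129, 0.0]
force: [0.6, -0.2, -0.9]
width: 0.262
gripper_force: 25.0
24.10540362871528 pos [0.4506 0.3304 0.0251] tooly -85.3 shift units [ 0.1885  0.1293 -0.4372] turn about tool z units -0.0026 level [ 0.0001  0.     -0.    ]
```

```bash
python3 -m creep '[[0,0,-0.03,0,0,0],[0,0,-0.06,0,0,0],[0,0,-0.08,0,0,0],[0,0,-0.08,0,0,0],[0,0,-0.08,0,0,0],[0,0,-0.06,0,0,0],[0.04,0.028,0,0,0,0],[0.055,0.036,0,0,0,0],[0.055,0.036,0,0,0,0],[0.04,0.028,0,0,0,0],[0,0,0,0,0,0],[0,0,0,0,0,0],[0,0,0,0,0,0]]';  python3 snap.py w16; python3 - <<'E'
from h import *
s,i=pickle.load(open("w16.pkl","rb"));c=cam(i,s);im=cv2.imread("pics/w16.png")
h=cv2.cvtColor(i["frame"],cv2.COLOR_RGB2HSV);m=((h[...,1]<70)&(h[...,2]>130)).astype(np.uint8);m[215:]=0
N,L,st,ce=cv2.connectedComponentsWithStats(m)
for k in range(1,N):
    if st[k][4]>300:
        p,_=cv2.findContours((L==k).astype(np.uint8),0,2)[0][0],0;r=cv2.minAreaRect(p);print(st[k],ce[k],r,"centroid->",onz(c,ce[k],.025),"rect->",onz(c,r[0],.025))
u=proj(c,[.591,.285,.025]);print(u);cv2.circle(im,tuple(int(round(v)) for v in u),2,(0,0,255),-1);cv2.imwrite("pics/w16o.png",im)
print(go([.591,.285,.0501],s,np.radians(-85)))
E
```

```text
clock: 39.28
position: [0.5298, 0.2859, 0.1813]
ee_rot: [-3.139, -0.129, 0.001]
force: [-0.5, -0.0, -1.2]
width: 0.264
gripper_force: 25.0
pos [0.5298 0.2859 0.1813] tooly -85.3 shift units [-0.322   0.5653 -0.1116] turn about tool z units 0.0391 level [-0.0001  0.0004  0.    ]
[ 215   58   97  101 5232] [263.39487768 108.40042049] ((263.743896484375, 108.30488586425781), (73.55784606933594, 73.87019348144531), 51.34019470214844) centroid-> [0.59414574 0.28443442] rect-> [0.59426457 0.28410081]
[262.54396659 111.62765587]
pos [0.5298 0.2859 0.1813] tooly -85.3 shift units [0.1525 0.0148 0.3279] turn about tool z units -0.0026 level [-0.0001  0.0004  0.    ]
```

View pics/w16o.png

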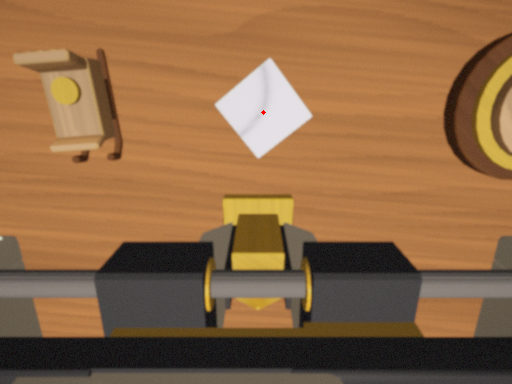

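The square stand's centre is at px (263,108), about (.593,.2845). The spire is upright in the grip.

```bash
python3 -m creep '[[0.04,0.004,0,0,0,0],[0.06,0.006,0,0,0,0],[0.06,0.005,0,0,0,0],[0,0,0.05,0,0,0],[0,0,0.06,0,0,0],[0,0,0.06,0,0,0],[0,0,0.06,0,0,0],[0,0,0.04,0,0,0],[0,0,0.025,0,0,0],[0,0,0.013,0,0,0],[0,0,0.008,0,0,0],[0,0,0,0,0,0],[0,0,0,0,0,0],[0,0,0,0,0,0]]';  python3 -c "
from h import *
from cell import arm
s=arm.observe();print(s['width']*92,go([.594,.285,.0501],s,np.radians(-85)))"
```

```text
clock: 40.5
position: [0.5955, 0.2852, 0.0559]
ee_rot: [-3.138, -0.129, -0.002]
force: [0.7, 0.6, -1.0]
width: 0.258
gripper_force: 25.0
23.752960790510578 pos [0.5955 0.2852 0.0559] tooly -85.3 shift units [-0.0037  0.0002  0.0144] turn about tool z units -0.0025 level [-0.0003 -0.0007  0.    ]
```

```bash
python3 -m creep '[[-0.003,0,0.004,0,0,0],[0,0,0.004,0,0,0],[0,0,0.003,0,0,0],[0,0,0.003,0,0,0],[0,0,0,0,0,0],[0,0,0,0,0,0],[0,0,0,0,0,0]]'; python3 -m creep '[[0,0,0,0,0,0],[0,0,0,0,0,0],[0,0,0,0,0,0],[0,0,0,0,0,0],[0,0,0,0,0,0],[0,0,0,0,0,0],[0,0,0,0,0,0],[0,0,-0.01,0,0,0],[0,0,-0.04,0,0,0],[0,0,-0.08,0,0,0],[0,0,-0.08,0,0,0],[0,0,-0.08,0,0,0],[0,0,-0.08,0,0,0],[0,0,-0.06,0,0,0],[0,0,0,0,0,0],[0,0,0,0,0,0],[0,0,0,0,0,0]]' -1; python3 snap.py w17; python3 - <<'E'
from h import *
from cell import arm
im=cv2.imread("pics/w17.png");t=arm.get_image("scene");sc=cv2.cvtColor(t["frame"],cv2.COLOR_RGB2BGR)
cv2.imwrite("pics/m5.png",np.hstack([cv2.resize(im[40:240,160:360],(300,300)),cv2.resize(sc[130:310,70:470],(500,300),interpolation=cv2.INTER_CUBIC)[:, :]]))
E
```

```text
clock: 41.08
position: [0.5936, 0.2849, 0.0501]
ee_rot: [-3.138, -0.129, -0.0]
force: [-3.6, -1.4, 9.8]
width: 0.257
gripper_force: 25.0
clock: 42.5
position: [0.5932, 0.2849, 0.2207]
ee_rot: [-3.139, -0.129, 0.001]
force: [0.4, 0.5, -0.4]
width: 1.001
gripper_force: 0.0
pos [0.5932 0.2849 0.2207] tooly -85.3 shift units [-0.4796  0.5497 -0.013 ] turn about tool z units 0.0392 level [-0.0001  0.0003  0.    ]
```

View pics/m5.png

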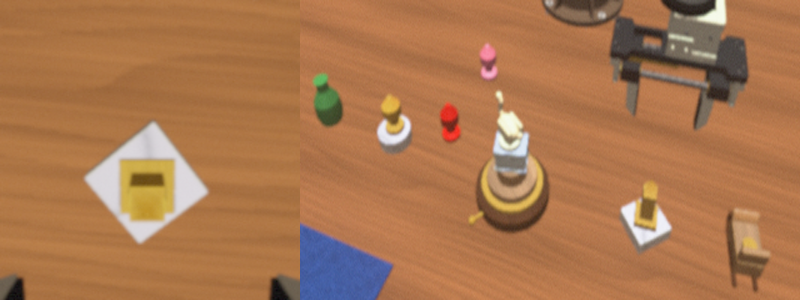

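The wrist crop shows the spire centred on the square stand at (147,182). The scene crop shows the full stack upright at (512,140), the ball finial on the round stand at (393,125), and the vase and sleigh where they were. Handing in.

```bash
python3 -c "
from cell import arm
print(arm.sign_off())"
```

```text
the job is handed in; nothing more can be done
None
```

The display is built in the order asked and handed in at 42.5 s of robot time; by the last pictures all five pieces stand upright and centred, with the sleigh and vase untouched, but the hand-in returned no verdict.

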